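# Clamp the wheelchair footrest and tighten its bolt to the click

### The job

The footrest of the clinic's wheelchair is loose in its clamp: first push it in by its footplate until the collar on its tube is hard against the clamp block. Then push the handle of the click wrench, which already sits on the clamp bolt, clockwise seen from above until the bolt is tight and the wrench's knuckle gives way, and stop there with the handle bent by about 15 degrees, not folded right over. Leave the footrest home, the wrench on the bolt with its handle bent, and the medicines and the tin where they stand.

Things in the scene. Friction and masses are not known exactly. Their poses are not given: they have to be found in the camera images.
- clamp: Fixed aluminium clamp block, 60 (x) x 50 (y) x 65 mm high, on a fixed dark steel plate 130 x 130 x 8 mm that reaches from x = -55 to 75 mm and y = -65 to 65 mm. Origin on the table on the bolt's vertical axis; z up. The footrest tube runs through it along the clamp's y axis, at x = 0 and 40 mm above the table. Placed anywhere within some cm and turned up to 0.3 rad: read its pose.
- footrest (a joint): How far the footrest has been slid in, m, along the clamp's +y: 0 = collar 50 mm from the block, 0.05 = collar (38 mm diameter, 14 mm long) hard against the block, a firm stop. Slides with about 3 N of friction and stays where it is left. The footrest is a 22 mm chrome tube with a black upright footplate at its -y end.
- footplate (a point): Centre of the outer (-y) face of the footplate, 40 mm above the table. The plate is 110 mm wide along the clamp's x, 66 mm high (10 to 76 mm above the table) and 12 mm thick; pushing this face along the clamp's +y slides the footrest in. At the home stop this face lies 130 mm from the bolt axis.
- bolt (a point): Point on the bolt's vertical axis at the height of the wrench's centre line, 86 mm above the table.
- wrench_head (a joint): How far the bolt and wrench head have turned clockwise seen from above, rad. At 0 the wrench head points at +205 degrees from the clamp's +x (counterclockwise from above), that is mostly along the clamp's -x; it points at 205 degrees minus this value. Runs freely with about 0.25 N m until 0.85, where the bolt is tight, a firm stop.
- wrench_handle (a joint): Bend of the handle at the wrench's knuckle, a vertical pivot 60 mm out from the bolt axis, rad, clockwise positive; the handle then points clockwise of the head by this much. 0 = straight; it does not bend back past straight. It gives way at about 1.0 N m about the knuckle (about 9 N at the grip) which happens only once the bolt is tight, keeps that resistance while bending, and stays bent where it is left; folded right over at 0.6.
- grip (a point): Centre of the wrench's grip, on the handle's centre line, 86 mm above the table, 165 mm from the bolt axis when straight and 105 mm from the knuckle. The rubber grip is a level cylinder of 26 mm diameter, from 116 to 220 mm from the bolt axis, free underneath; push it sideways here.
- sanitiser: Bystander: white pump bottle, 60 mm diameter, 168 mm high; origin at the centre of its underside.
- syrup: Bystander: amber bottle, 52 mm diameter, 120 mm high; origin at the centre of its underside.
- carton: Bystander: upright paper carton 50 x 75 x 95 mm; origin at the centre of its underside.
- tin: Bystander: flat aluminium pencil tin with round ends, 60 x 180 x 30 mm, long along its y; origin at the centre of its underside.

How it is judged:
By the outcome, as a careful person would: the job done as asked, in the order asked, and still so for the second after the job is handed in, with the robot touching nothing.
It also fails if it takes over 48 s, if anything falls off the work surface, if the arm or the gripper's body presses on something with over 40 N, if the wrist force passes 120 N, or if a joint passes its speed limit or range.

### The arm

A 6-joint arm with a two-finger parallel gripper is mounted at the origin on the work surface. World frame = base frame: x ahead of the robot, y to its left, z up, the work surface at z = 0. Lengths are in m, angles in rad, forces in N, time in s.
With the tool pointing down it reaches from about 0.325 to 0.75 m from the base axis. Payload 7.6 kg.
Tool frame: the origin (TCP) lies at the very end of the fingers, on their centre line; the grasp point (between the pads) lies 19 mm behind it; z points along the fingers, y is the line along which they close (so a half turn about z gives the same grasp; the last joint's range is limited). The gripper opens to 85 mm and grips with 20 to 120 N. Pads are 22 mm wide; open, the fingers measure 114 mm over their backs; the gripper's body (76 mm by 85 mm) begins 54 mm behind the grasp point. The pads swing forward as they close: fully open they stand 13 mm farther back than shut.
Start: joints at [-1.355, 0.052, 1.401, -0, 1.689, -0.07], TCP at [0.148, -0.504, 0.231] pointing down, gripper open.
Joint ranges: [-2.9, 2.9], [-0.91, 2.17], [0.12, 2.37], [-1.06, 4.2], [0.26, 2.73], [-2.93, 2.93]. Speed limits (rad/s): [2.57, 2.57, 3.01, 3.14, 3.14, 3.14].

### API

Orientations are given as [roll, pitch, yaw] about the fixed x, y, z axes, in that order (R = Rz(yaw) Ry(pitch) Rx(roll)).
In Python, from bench import bot, cams, close_job gives the robot as it stands.
- The arm moves only by the tool drive_tool, never from a script. Its argument "plan" is a list of rows, each a list of 7 numbers: the shift along the world's x, y, z in m, then the turn, a rotation vector about the world's x, y, z in degrees, then the finger opening in m, from 0 to 0.0854. A call has exactly 10 rows; each row is the pose to reach, as a shift and turn from the pose commanded when the call began; what a row does not reach only later rows make up. A row lasts 1/10 s, in which the tool goes at most 50 mm and 8.59 degrees, less where a joint would pass 70% of its speed; a pose out of reach is approached as far as the arm can. A call with a gripper value outside its range is refused whole. The fingers move at their own pace and stop on an object; "force" is the grip in N (left out, the last holds). Time passes only in rows, so rows that repeat a pose let the fingers close, or fill a call up. It gives the time, the measured TCP pose, the force, the opening and the grip force at its end, in the units of the state.
- bot.get_state(): the state, without advancing time (a new reading comes with each control period).
- cams.snapshot(name): name is "scene" or "top" or "wrist"; returns a dict with "pixels" (420x560x3 uint8, red, green, blue), "range_z" (420x560 float32, m along the optical axis (not along the pixel's ray), 0 where there is no reading), "K" (3x3 intrinsics, pixels), "k1" (the pictures are not rectified: a ray, as slopes to the right and down, at radius r is drawn at 1 + k1 r^2 times it, then the intrinsics apply), "rvec" (rotation vector, rad) and "tvec" (3), from world to camera coordinates, as OpenCV has them; the wrist camera has in their place "T_tool_cam" (4x4, takes a point from camera to tool coordinates, whose origin is the TCP and whose axes are the flange's). Camera axes: x right, y down, z forward; pixel columns grow to the right and rows downward; lengths in m; the calibration is good to about 2 mm. A picture is of the moment at which its call begins: read the wrist's pose just before it.
- close_job(): hands the job in; it is judged then, once.
The state is a dict: "time": time; "joint_positions": joint angles; "dq": joint speeds; "effort": joint torques, N m; "ee_pos": TCP position; "ee_rot": TCP orientation; "ft_force": force on the tool from outside, world axes, zero at the start; "ft_torque": the same for the moment, N m; "grip_width": finger opening in m; "grip_force": force on a finger pad.
Only numpy, scipy, OpenCV 4.12 (cv2) and the standard library are available. Lean on these libraries where they do the work, as an engineer would, in place of code of your own. Each camera call takes 0.05 s, during which the arm holds its last target. There are 200 camera calls.

## Working session

There is one attempt and no reset: what is moved stays moved. The work goes in short steps, Python scripts to look and compute and a tool call to move; the robot and the scene stay as the last step left them, time stands still between calls to the robot, and variables do not carry over. Pictures are saved under pics/ and viewed, at most 10 in all, crops included, and the job is handed in when it is done.

Besides the shell and the picture viewer there is one more tool, called after "Call:" as name(argument=value, ...) on one line, values as JSON. drive_tool: Moves the arm, as the interface text tells. Its arguments: {"type":"object","properties":{"plan":{"type":"array"},"force":{"type":"number"}},"required":["plan"]}

```bash
mkdir -p pics; cat > h.py <<'E'
import numpy as np, cv2
from bench import bot, cams
def snap(n):
    s=bot.get_state() if n=="wrist" else None
    d=cams.snapshot(n)
    if n=="wrist":
        r,p,y=s["ee_rot"]
        from scipy.spatial.transform import Rotation as Ro
        T=np.eye(4);T[:3,:3]=Ro.from_euler('xyz',[r,p,y]).as_matrix();T[:3,3]=s["ee_pos"]
        C=T@np.array(d["T_tool_cam"]);R=C[:3,:3];c=C[:3,3]
    else:
        Rm=cv2.Rodrigues(np.array(d["rvec"],float))[0];R=Rm.T;c=-R@np.array(d["tvec"]).ravel()
    d["R"],d["c"]=R,c
    return d
def rays(d,uv):
    uv=np.array(uv,float).reshape(-1,1,2)
    n=cv2.undistortPoints(uv,np.array(d["K"],float),np.array([d["k1"],0,0,0],float)).reshape(-1,2)
    return np.c_[n,np.ones(len(n))]
def plane(d,uv,z):
    r=rays(d,uv)@d["R"].T
    return d["c"]+r*((z-d["c"][2])/r[:,2])[:,None]
def depth(d):
    h,w=d["range_z"].shape
    u,v=np.meshgrid(np.arange(w),np.arange(h))
    r=rays(d,np.c_[u.ravel(),v.ravel()])*d["range_z"].reshape(-1,1)
    return (r@d["R"].T+d["c"]).reshape(h,w,3)
def save(d,f): cv2.imwrite("pics/"+f,d["pixels"][:,:,::-1])
E
python3 - <<'E'
from h import *
for n in("top","scene"):
    d=snap(n);save(d,n+"1.png");np.savez(n+".npz",pixels=d["pixels"],P=depth(d),K=d["K"],k1=d["k1"],R=d["R"],c=d["c"],rz=d["range_z"]);print(n,d["c"],d["k1"])
print(bot.get_state())
E
```

```text
top [ 0.32539329 -0.01215728  1.29316986] -0.04303899147923993
scene [ 0.97423981 -0.47767798  1.10477325] -0.09875563095583849
{'time': 0.1, 'joint_positions': array([-1.35531608e+00,  5.27891292e-02,  1.40160813e+00, -9.41304923e-06,
        1.68859750e+00, -7.03070628e-02]), 'dq': array([ 0.00014713, -0.00211652, -0.00333589, -0.00109301,  0.00089016,
       -0.00024387]), 'effort': array([ 6.07697093e-04, -3.82582247e+01, -3.60985422e+01, -1.00737338e-04,
        4.75227542e-03,  2.82918614e-05]), 'ee_pos': array([ 0.14796392, -0.5034441 ,  0.23055622]), 'ee_rot': array([-3.14019336e+00, -8.91701346e-05,  2.85786152e-01]), 'ft_force': array([-0.98473071,  0.14776721, -0.51992855]), 'ft_torque': array([0.01646146, 0.02799568, 0.02954514]), 'grip_force': 0.0, 'grip_width': 0.08543544145732945}
```

View pics/top1.png

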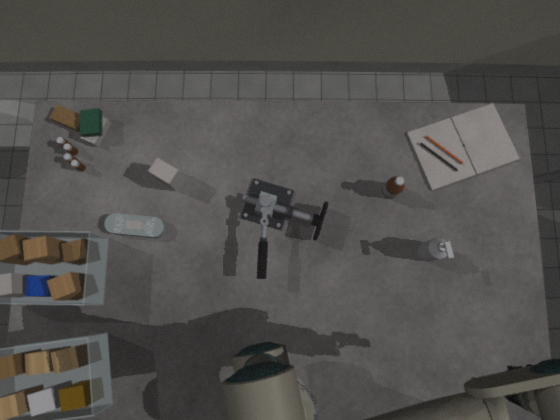

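View pics/scene1.png

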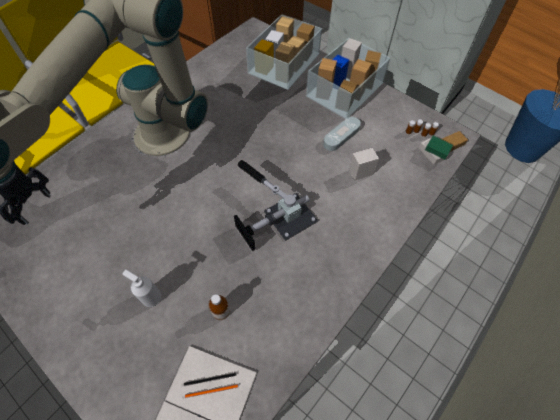

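The top view shows the clamp at about (268,203), the footplate at (320,220), and the wrench grip at (262,262), pointing towards the robot. The syrup is at (395,185), sanitiser at (438,248), carton at (163,172) and tin at (134,225). The scene view agrees with this. Next I'll measure the clamp, plate and grip.

```bash
python3 - <<'E'
from h import *
for n in("top","scene"):
    d=dict(np.load(n+".npz"));P=d["P"];z=P[...,2];px=d["pixels"].astype(int);g=px.max(2)
    print(n,"K",d["K"][0,0])
    roi=np.zeros(z.shape,bool)
    if n=="top": roi[170:300,225:345]=1
    else: roi[150:250,225:330]=1
    def rep(name,m):
        m=m&roi&(d["rz"]>0)
        k,l,st,ce=cv2.connectedComponentsWithStats(m.astype(np.uint8))
        if k<2: print(name,"none");return
        i=1+st[1:,4].argmax();Q=P[l==i]
        r=cv2.minAreaRect(Q[:,:2].astype(np.float32)*1000)
        print(name,st[i],"mean",Q.mean(0).round(4),"z",np.percentile(Q[:,2],[5,50,95]).round(4),"rect",np.round(r[0],1),np.round(r[1],1),round(r[2],1))
    rep("grip",(z>.06)&(z<.115)&(g<45)&(P[...,0]<.5))
    rep("wrench",(z>.07)&(z<.115)&(P[...,1]>-0.06 if 0 else z>0))
    rep("fplate",(z>.015)&(z<.09)&(g<50))
    rep("plate",(z<.015)&(z>-.005)&(g<60))
    rep("tall",(z>.03))
    print("table z",np.median(z[roi&(g>60)]))
E
python3 -c "
import cv2
a=cv2.imread('pics/top1.png')[165:300,215:350];cv2.imwrite('pics/c1.png',cv2.convertScaleAbs(cv2.resize(a,(600,600),interpolation=2),alpha=1.8))"
```

```text
top K 432.72846321593033
grip [257 238  10  41 318] mean [0.4302 0.0445 0.0966] z [0.0916 0.0969 0.101 ] rect [434.4  44.4] [ 24.1 110.7] 87.8
wrench [257 194  15  85 694] mean [0.4918 0.0418 0.0944] z [0.0873 0.0947 0.1004] rect [500.8  39.5] [ 35.7 243.6] 89.5
fplate [311 202  17  38 250] mean [ 0.5472 -0.1167  0.0664] z [0.044  0.0734 0.0795] rect [ 550.1 -113.1] [ 31.2 107.3] 72.7
plate [267 211  45  29 553] mean [ 0.5446 -0.0323  0.003 ] z [-0.0034  0.002   0.0109] rect [540.2 -30.4] [139.3  62.8] 74.1
tall [ 242  191   86   88 1601] mean [0.5391 0.0015 0.0733] z [0.0445 0.0739 0.0991] rect [526.3 -33. ] [257.  239.5] 12.5
table z 0.00018325972481192387
scene K 385.7101700658596
grip [238 160  26  22 204] mean [0.431  0.0387 0.0941] z [0.0873 0.0946 0.0991] rect [429.8  40.9] [ 24.4 103.5] 87.0
wrench [238 160  58  47 522] mean [0.5014 0.0371 0.0911] z [0.0811 0.0919 0.0981] rect [494.8  42.1] [ 34.6 239.4] 86.7
fplate [234 215  21  35 300] mean [ 0.5549 -0.1251  0.0574] z [0.0248 0.0606 0.0756] rect [ 551.5 -114.3] [ 36.3 109.3] 73.5
plate [273 204  44  36 630] mean [0.635  0.0222 0.0057] z [0.0019 0.0057 0.0093] rect [630.8  27.6] [133.4  79.2] 72.5
tall [ 234  160   76   89 1402] mean [ 0.5515 -0.0099  0.0675] z [0.0381 0.0643 0.0962] rect [524.9 -36.6] [257.8 241.5] 12.0
table z -0.0017126299426052372
```

View pics/c1.png

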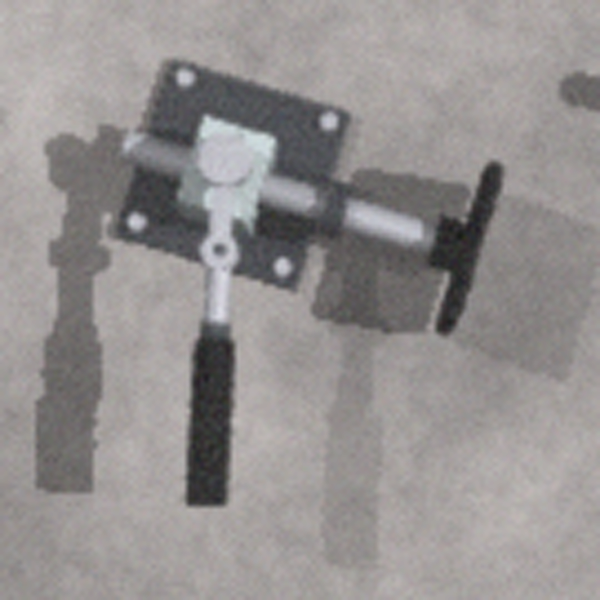

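The crop shows the plate's screws at (185,77), (330,121), (283,267) and (135,221), the bolt head at (223,158), the knuckle at (219,249), and the footplate running from (492,170) to (447,328).

```bash
python3 - <<'E'
from h import *
d=dict(np.load("top.npz"))
f=lambda c:(np.array(c)+.5)/ (600/135)-.5+[215,165]
s=plane(d,f([(185,77),(330,121),(283,267),(135,221)]),.010)[:,:2]
C=s.mean(0); v=(s[0]+s[1]-s[2]-s[3]); w=(s[0]+s[3]-s[1]-s[2])
yw=np.degrees([np.arctan2(v[1],v[0]),np.arctan2(-w[0],w[1])]);print(C,yw,np.linalg.norm(s[0]-s[1]),np.linalg.norm(s[1]-s[2]))
k=plane(d,f([(219,249)]),.095)[0];b=plane(d,f([(223,158)]),.1)[0];print("knuckle",k,"bolt",b)
ge=plane(d,f([(209,505),(214,330)]),.088);print("gripends",ge)
for y in (yw.mean(),-17.2):
    a=np.radians(y);R=np.array([[np.cos(a),-np.sin(a)],[np.sin(a),np.cos(a)]])
    o=C-R@[.01,0];print(y,"origin",o,"foot",o+R@[0,-.18],"foothome",o+R@[0,-.13])
    for q in(205,):
        u=lambda r:o+R@[r*np.cos(np.radians(q)),r*np.sin(np.radians(q))]
        print("knuck",u(.06),"grip",u(.165))
E
```

```text
[0.60863003 0.03489905] [-17.399349   -17.07128033] 0.10472619494777412 0.10658833877984875
knuckle [0.53921097 0.04014846 0.095     ] bolt [0.59712537 0.03822083 0.1       ]
gripends [[0.37892521 0.04442077 0.088     ]
 [0.4884881  0.04288164 0.088     ]]
-17.23531466311685 origin [0.59907907 0.03786202] foot [ 0.54574565 -0.13405525] foothome [ 0.56056049 -0.08630045]
knuck [0.53962919 0.02975572] grip [0.43559191 0.01556971]
-17.2 origin [0.59907725 0.03785613] foot [ 0.5458498  -0.13409398] foothome [ 0.5606352  -0.08633006]
knuck [0.53963238 0.02971319] grip [0.43560385 0.01546306]
```

Clamp origin is at about (0.599,0.038) with a yaw of -17.2°. The wrench points at about 178° in the world frame. Next I'll move behind the footplate with the fingers closed.

Call:
drive_tool(plan=[[0.038, 0.031, 0, 0, 0, -3.4, 0], [0.076, 0.062, 0, 0, 0, -6.8, 0], [0.114, 0.093, 0, 0, 0, -10.2, 0], [0.152, 0.124, 0, 0, 0, -13.6, 0], [0.19, 0.155, 0, 0, 0, -17, 0], [0.228, 0.186, 0, 0, 0, -20.4, 0], [0.266, 0.217, 0, 0, 0, -23.8, 0], [0.304, 0.248, 0, 0, 0, -27.2, 0], [0.342, 0.279, 0, 0, 0, -30.6, 0], [0.378, 0.308, 0, 0, 0, -33.6, 0]], force=40)

```text
time: 1.1
ee_pos: [0.5273, -0.1939, 0.2309]
ee_rot: [3.142, 0.001, -0.303]
ft_force: [1.0, -1.4, -0.1]
grip_width: -0.0005
grip_force: 0.0
```

```bash
python3 - <<'E'
from h import *
s=bot.get_state();print(s["time"],s["ee_pos"],np.degrees(s["ee_rot"]),s["ft_force"],s["grip_width"],s["joint_positions"])
E
```

```text
1.1 [ 0.52731621 -0.19388854  0.23090416] [ 1.79997813e+02  3.29030742e-02 -1.73349870e+01] [ 0.99405639 -1.37050723 -0.07114946] -0.0004963703200700553 [-4.18019224e-01  1.57023179e-01  1.28906738e+00 -1.04902274e-04
  1.69606814e+00  1.45531661e+00]
```

Call:
drive_tool(plan=[[0, 0, -0.04, 0, 0, 0, 0], [0, 0, -0.08, 0, 0, 0, 0], [0, 0, -0.12, 0, 0, 0, 0], [0, 0, -0.16, 0, 0, 0, 0], [0, 0, -0.19, 0, 0, 0, 0], [0, 0, -0.2, 0, 0, 0, 0], [0.0025, 0.008, -0.2, 0, 0, 0, 0], [0.005, 0.016, -0.2, 0, 0, 0, 0], [0.0075, 0.024, -0.2, 0, 0, 0, 0], [0.01, 0.032, -0.2, 0, 0, 0, 0]])

```text
time: 2.1
ee_pos: [0.5373, -0.1631, 0.0331]
ee_rot: [3.141, -0.003, -0.3]
ft_force: [-0.6, 0.4, 0.4]
grip_width: -0.0001
grip_force: 0.0
```

Call:
drive_tool(plan=[[0.0015, 0.005, 0, 0, 0, 0, 0], [0.003, 0.01, 0, 0, 0, 0, 0], [0.0045, 0.015, 0, 0, 0, 0, 0], [0.006, 0.019, 0, 0, 0, 0, 0], [0.0075, 0.024, 0, 0, 0, 0, 0], [0.009, 0.029, 0, 0, 0, 0, 0], [0.0105, 0.034, 0, 0, 0, 0, 0], [0.012, 0.038, 0, 0, 0, 0, 0], [0.0133, 0.043, 0, 0, 0, 0, 0], [0.0133, 0.043, 0, 0, 0, 0, 0]])

```text
time: 3.1
ee_pos: [0.5497, -0.1198, 0.0316]
ee_rot: [-3.141, -0.0, -0.3]
ft_force: [-2.0, 1.0, 4.7]
grip_width: -0.0002
grip_force: 2.0
```

Call:
drive_tool(plan=[[0.0005, 0.002, 0, 0, 0, 0, 0], [0.001, 0.004, 0, 0, 0, 0, 0], [0.002, 0.006, 0, 0, 0, 0, 0], [0.0025, 0.008, 0, 0, 0, 0, 0], [0.003, 0.01, 0, 0, 0, 0, 0], [0.0035, 0.012, 0, 0, 0, 0, 0], [0.004, 0.0135, 0, 0, 0, 0, 0], [0.0045, 0.015, 0, 0, 0, 0, 0], [0.005, 0.016, 0, 0, 0, 0, 0], [0.005, 0.016, 0, 0, 0, 0, 0]])

```text
time: 4.1
ee_pos: [0.5541, -0.1092, 0.0329]
ee_rot: [3.135, -0.002, -0.303]
ft_force: [-9.0, -20.1, 10.4]
grip_width: 0.0001
grip_force: 10.4
```

```bash
python3 - <<'E'
from h import *
d=snap("scene");a=d["pixels"][130:280,200:350];cv2.imwrite("pics/c2.png",cv2.convertScaleAbs(cv2.resize(a,(600,600),interpolation=2)[:,:,::-1],alpha=1.5))
E
```

```text
(no output)
```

View pics/c2.png

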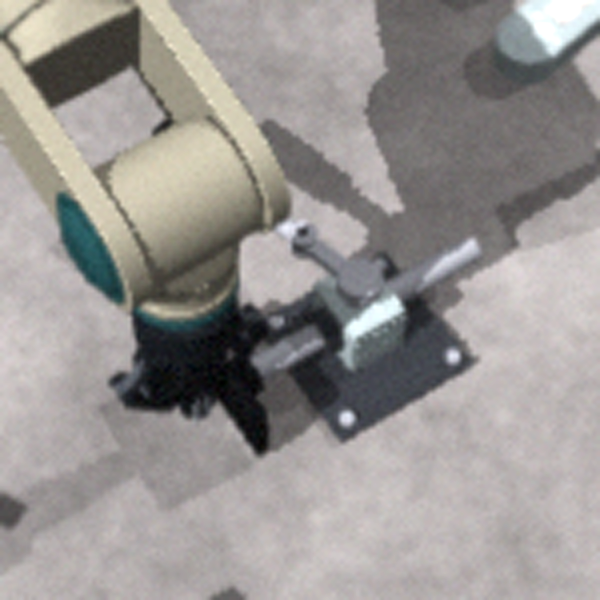

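The crop shows the gripper behind the footplate at (255,400). The collar looks near the block at (330,330), and the tube's far end now sticks out at (475,245). I'll press 2 mm more to confirm the stop.

Call:
drive_tool(plan=[[0.0003, 0.001, 0, 0, 0, 0, 0], [0.0006, 0.002, 0, 0, 0, 0, 0], [0.0006, 0.002, 0, 0, 0, 0, 0], [0.0006, 0.002, 0, 0, 0, 0, 0], [0.0006, 0.002, 0, 0, 0, 0, 0], [0.0006, 0.002, 0, 0, 0, 0, 0], [0.0006, 0.002, 0, 0, 0, 0, 0], [0.0006, 0.002, 0, 0, 0, 0, 0], [0.0006, 0.002, 0, 0, 0, 0, 0], [0.0006, 0.002, 0, 0, 0, 0, 0]])

```text
time: 5.15
ee_pos: [0.5548, -0.1083, 0.0334]
ee_rot: [3.133, -0.003, -0.304]
ft_force: [-10.1, -24.0, 13.4]
grip_width: 0.0002
grip_force: 12.3
```

Call:
drive_tool(plan=[[-0.003, -0.01, 0, 0, 0, 0, 0], [-0.009, -0.03, 0, 0, 0, 0, 0], [-0.015, -0.05, 0.01, 0, 0, 0, 0], [-0.015, -0.05, 0.05, 0, 0, 0, 0], [-0.03, -0.06, 0.09, 0, 0, 0, 0], [-0.06, -0.07, 0.13, 0, 0, 0, 0], [-0.1, -0.08, 0.15, 0, 0, 0, 0], [-0.13, -0.09, 0.15, 0, 0, 0, 0], [-0.15, -0.09, 0.15, 0, 0, 0, 0], [-0.15, -0.09, 0.15, 0, 0, 0, 0]])

```text
time: 6.15
ee_pos: [0.4036, -0.1926, 0.181]
ee_rot: [-3.141, 0.0, -0.302]
ft_force: [-0.0, -0.8, 0.6]
grip_width: -0.0001
grip_force: 0.0
```

```bash
python3 - <<'E'
from h import *
for n in("top","scene"):
    d=snap(n);P=depth(d);z=P[...,2];g=d["pixels"].max(2)
    a=-np.radians(17.2);Q=P[...,:2]-[.599,.038];cx=Q[...,0]*np.cos(a)+Q[...,1]*np.sin(a);cy=-Q[...,0]*np.sin(a)+Q[...,1]*np.cos(a)
    m=(z>.03)&(z<.085)&(g<50)&(abs(cx)<.06)&(cy<-.08)&(cy>-.2)
    print(n,m.sum(),np.percentile(cy[m],[2,50,98]).round(4))
    if n=="top":
        m=(z>.07)&(z<.115)&(g<45)&(P[...,0]<.5)&(abs(P[...,1]-.05)<.05);print("grip",P[m].mean(0));
    d0=dict(np.load(n+".npz"))
    b=[170,215] if n=="top" else [150,215]
    save(d,n+"3.png")
    o=np.hstack([cv2.resize(x[b[0]:b[0]+110,b[1]:b[1]+110],(400,400),interpolation=2) for x in(d0["pixels"],d["pixels"])])
    cv2.imwrite("pics/c3%s.png"%n,cv2.convertScaleAbs(o[:,:,::-1],alpha=1.6))
E
```

```text
top 234 [-0.1306 -0.1217 -0.1014]
grip [0.42994034 0.04432288 0.09645629]
scene 270 [-0.1331 -0.1285 -0.1037]
```

View pics/c3scene.png

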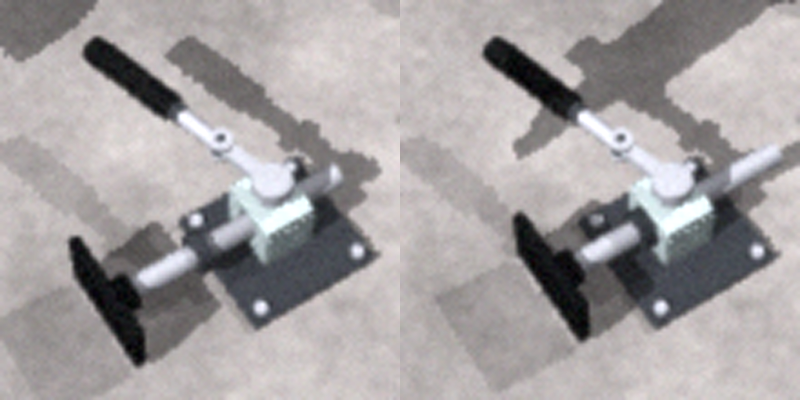

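View pics/c3top.png

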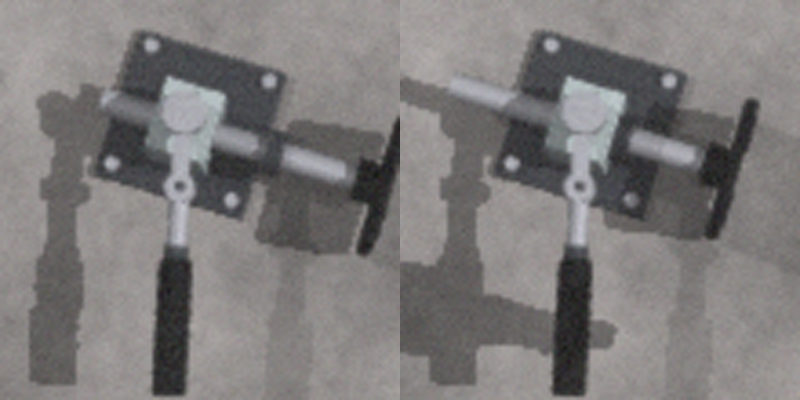

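The pictures show the footrest home: the collar touches the block at (645,232), and the outer face is at about -131 mm. The wrench hasn't moved, with its grip at about (0.434,0.044). Now I'll move to the -y side of the grip.

Call:
drive_tool(plan=[[0.006, 0.03, 0, 0, 0, 3, 0], [0.012, 0.06, 0, 0, 0, 6, 0], [0.018, 0.09, 0, 0, 0, 9, 0], [0.024, 0.12, 0, 0, 0, 12, 0], [0.03, 0.15, 0, 0, 0, 15, 0], [0.031, 0.165, -0.02, 0, 0, 15, 0], [0.031, 0.168, -0.06, 0, 0, 15, 0], [0.031, 0.168, -0.1, 0, 0, 15, 0], [0.031, 0.168, -0.12, 0, 0, 15, 0], [0.031, 0.168, -0.12, 0, 0, 15, 0]])

```text
time: 7.25
ee_pos: [0.4342, -0.0237, 0.0577]
ee_rot: [-3.14, 0.007, -0.038]
ft_force: [-0.5, -0.6, -0.4]
grip_width: 0.0002
grip_force: 0.0
```

```bash
cat > p.py <<'E'
from h import *
import sys
# args: c, list of theta(head), bend ; prints TCP targets and yaw, as shifts from the measured pose
s=bot.get_state();p=s["ee_pos"];y=np.degrees(s["ee_rot"][2]);print("now",p.round(4),round(y,1))
o=np.array([.599,.038]);u=lambda a:np.array([np.cos(np.radians(a)),np.sin(np.radians(a))])
c=float(sys.argv[1])
for t in sys.argv[2:]:
    h,b=map(float,t.split(','));g=o+.06*u(h)+.105*u(h-b);T=g-u(h-b-90)*(.013+c)
    print(t,"TCP",T.round(4),"shift",(T-p[:2]).round(4),"turn",round(h-b-180-y,1))
E
python3 p.py .02 178,0 173,0 168,0 163,0 158,0 153,0 148,0 144,0 139,0 139,5 139,10 139,15
```

```text
now [ 0.4342 -0.0237  0.0577] -2.2
178,0 TCP [0.4329 0.0108] shift [-0.0012  0.0344] turn 0.2
173,0 TCP [0.4312 0.0254] shift [-0.0029  0.049 ] turn -4.8
168,0 TCP [0.4307 0.04  ] shift [-0.0034  0.0637] turn -9.8
163,0 TCP [0.4316 0.0547] shift [-0.0026  0.0783] turn -14.8
158,0 TCP [0.4337 0.0692] shift [-0.0005  0.0929] turn -19.8
153,0 TCP [0.437  0.0835] shift [0.0028 0.1072] turn -24.8
148,0 TCP [0.4416 0.0975] shift [0.0074 0.1211] turn -29.8
144,0 TCP [0.4461 0.1083] shift [0.012 0.132] turn -33.8
139,0 TCP [0.4528 0.1213] shift [0.0187 0.145 ] turn -38.8
139,5 TCP [0.457 0.13 ] shift [0.0229 0.1536] turn -43.8
139,10 TCP [0.462  0.1382] shift [0.0278 0.1619] turn -48.8
139,15 TCP [0.4676 0.146 ] shift [0.0335 0.1696] turn -53.8
```

Call:
drive_tool(plan=[[-0.0005, 0.015, 0, 0, 0, 0, 0], [-0.001, 0.027, 0, 0, 0, 0, 0], [-0.002, 0.038, 0, 0, 0, -2, 0], [-0.003, 0.049, 0, 0, 0, -5, 0], [-0.0035, 0.058, 0, 0, 0, -8, 0], [-0.0033, 0.067, 0, 0, 0, -11, 0], [-0.0025, 0.076, 0, 0, 0, -14, 0], [-0.0015, 0.085, 0, 0, 0, -17, 0], [-0.0005, 0.093, 0, 0, 0, -20, 0], [-0.0005, 0.093, 0, 0, 0, -20, 0]])

```text
time: 8.25
ee_pos: [0.4363, 0.0694, 0.0625]
ee_rot: [-3.141, -0.002, -0.387]
ft_force: [-0.4, -0.2, -0.6]
grip_width: -0.0
grip_force: 0.0
```

```bash
cat > w.py <<'E'
from h import *
import sys
o=np.array([.599,.038])
d=snap("top");save(d,sys.argv[1]);P=depth(d);z=P[...,2];px=d["pixels"].astype(int)
r=np.hypot(*(P[...,:2]-o).transpose(2,0,1))
# steel head part & grip, both above 70 mm, by angle about the bolt
m=(z>.088)&(z<.112)&(P[...,0]<.6)&(P[...,1]>.03)
for lo,hi in((.03,.055),(.07,.11),(.12,.16),(.17,.215)):
    q=P[m&(r>lo)&(r<hi)]
    if len(q):c=q.mean(0)[:2];print(lo,hi,len(q),c.round(4),"ang",np.degrees(np.arctan2(*(c-o)[::-1])).round(1))
E
python3 w.py w1.png; python3 p.py .02 153,0 148,0 143,0 139,0
```

```text
0.03 0.055 35 [0.5591 0.0532] ang 159.1
0.07 0.11 20 [0.528  0.0656] ang 158.7
0.17 0.215 42 [0.4038 0.11  ] ang 159.8
now [0.4361 0.069  0.0623] -22.1
153,0 TCP [0.437  0.0835] shift [0.0009 0.0145] turn -4.9
148,0 TCP [0.4416 0.0975] shift [0.0055 0.0285] turn -9.9
143,0 TCP [0.4474 0.1109] shift [0.0113 0.042 ] turn -14.9
139,0 TCP [0.4528 0.1213] shift [0.0167 0.0524] turn -18.9
```

View pics/w1.png

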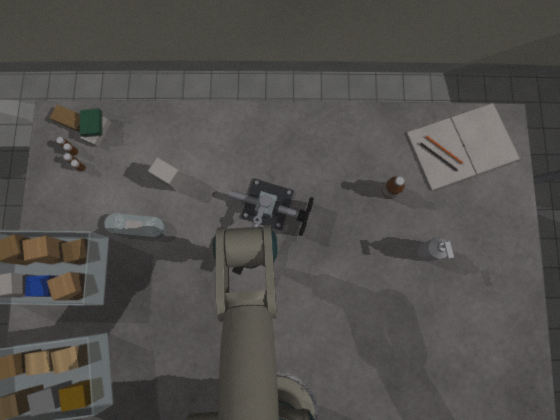

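The picture shows the head at (260,215) and the wrench turned with the handle still straight, at about 159°; the arm hides the grip. The footrest is home and nothing else has moved. I'll push on slowly to the stop.

Call:
drive_tool(plan=[[0.0003, 0.005, -0.001, 0, 0, -1.6, 0], [0.0006, 0.01, -0.002, 0, 0, -3.2, 0], [0.0015, 0.015, -0.002, 0, 0, -5, 0], [0.003, 0.02, -0.002, 0, 0, -6.6, 0], [0.0045, 0.024, -0.002, 0, 0, -8.2, 0], [0.006, 0.029, -0.002, 0, 0, -10, 0], [0.0085, 0.0345, -0.002, 0, 0, -12, 0], [0.01, 0.038, -0.002, 0, 0, -13.5, 0], [0.0113, 0.042, -0.002, 0, 0, -15, 0], [0.0113, 0.042, -0.002, 0, 0, -15, 0]])

```text
time: 9.3
ee_pos: [0.4471, 0.1104, 0.0598]
ee_rot: [-3.141, -0.0, -0.648]
ft_force: [-0.1, 0.3, -1.0]
grip_width: 0.0003
grip_force: 0.0
```

```bash
python3 w.py w2.png; python3 p.py .018 143,0 141,0 139,0 139,2 139,5 139,10 139,15
```

```text
0.03 0.055 40 [0.5637 0.0623] ang 145.5
0.07 0.11 1 [0.5382 0.0737] ang 149.6
0.17 0.215 9 [0.421  0.1526] ang 147.2
now [0.447  0.1103 0.0597] -37.1
143,0 TCP [0.4486 0.1125] shift [0.0016 0.0022] turn 0.1
141,0 TCP [0.4513 0.1177] shift [0.0043 0.0074] turn -1.9
139,0 TCP [0.4541 0.1229] shift [0.0071 0.0125] turn -3.9
139,2 TCP [0.4558 0.1263] shift [0.0088 0.016 ] turn -5.9
139,5 TCP [0.4585 0.1314] shift [0.0115 0.021 ] turn -8.9
139,10 TCP [0.4635 0.1395] shift [0.0166 0.0291] turn -13.9
139,15 TCP [0.4693 0.1471] shift [0.0223 0.0368] turn -18.9
```

Call:
drive_tool(plan=[[0.001, 0.002, 0, 0, 0, -0.6, 0], [0.002, 0.004, 0, 0, 0, -1.2, 0], [0.0035, 0.006, 0, 0, 0, -1.8, 0], [0.0045, 0.008, 0, 0, 0, -2.4, 0], [0.0055, 0.01, 0, 0, 0, -3, 0], [0.0065, 0.0115, 0, 0, 0, -3.5, 0], [0.007, 0.0125, 0, 0, 0, -4, 0], [0.007, 0.0125, 0, 0, 0, -4, 0], [0.007, 0.0125, 0, 0, 0, -4, 0], [0.007, 0.0125, 0, 0, 0, -4, 0]])

```text
time: 10.35
ee_pos: [0.4537, 0.1229, 0.0593]
ee_rot: [-3.141, 0.0, -0.719]
ft_force: [0.3, -0.2, 0.2]
grip_width: 0.0003
grip_force: 0.0
```

```bash
python3 w.py w3.png; python3 p.py .018 139,0  139,5 139,10 139,15
```

```text
0.03 0.055 43 [0.5664 0.0654] ang 140.0
0.07 0.11 11 [0.5429 0.0839] ang 140.7
0.17 0.215 5 [0.4302 0.1672] ang 142.6
now [0.4537 0.1229 0.0593] -41.2
139,0 TCP [0.4541 0.1229] shift [ 0.0004 -0.    ] turn 0.2
139,5 TCP [0.4585 0.1314] shift [0.0048 0.0085] turn -4.8
139,10 TCP [0.4635 0.1395] shift [0.0098 0.0166] turn -9.8
139,15 TCP [0.4693 0.1471] shift [0.0156 0.0242] turn -14.8
```

Call:
drive_tool(plan=[[0.0005, 0.001, 0, 0, 0, 0, 0], [0.001, 0.002, 0, 0, 0, 0, 0], [0.0015, 0.003, 0, 0, 0, -1, 0], [0.002, 0.0035, 0, 0, 0, -2, 0], [0.0025, 0.0045, 0, 0, 0, -2.5, 0], [0.0025, 0.0045, 0, 0, 0, -2.5, 0], [0.0025, 0.0045, 0, 0, 0, -2.5, 0], [0.0025, 0.0045, 0, 0, 0, -2.5, 0], [0.0025, 0.0045, 0, 0, 0, -2.5, 0], [0.0025, 0.0045, 0, 0, 0, -2.5, 0]])

```text
time: 11.4
ee_pos: [0.4553, 0.1265, 0.0592]
ee_rot: [3.138, 0.001, -0.764]
ft_force: [-6.7, -7.0, 3.9]
grip_width: -0.0
grip_force: 4.2
```

```bash
python3 w.py w4.png; python3 p.py .018 139,0  139,5 139,10 139,15
```

```text
0.03 0.055 43 [0.5659 0.0657] ang 140.0
0.07 0.11 14 [0.5432 0.0857] ang 139.5
0.17 0.215 4 [0.4326 0.1715] ang 141.3
now [0.4553 0.1265 0.0592] -43.8
139,0 TCP [0.4541 0.1229] shift [-0.0012 -0.0036] turn 2.8
139,5 TCP [0.4585 0.1314] shift [0.0032 0.0049] turn -2.2
139,10 TCP [0.4635 0.1395] shift [0.0082 0.013 ] turn -7.2
139,15 TCP [0.4693 0.1471] shift [0.014  0.0206] turn -12.2
```

The force reached about 9.7 N at the stop, so the bend is starting. I'll bend to about 10° and then check.

Call:
drive_tool(plan=[[0.001, 0.002, 0, 0, 0, -0.8, 0], [0.002, 0.004, 0, 0, 0, -1.6, 0], [0.0035, 0.0055, 0, 0, 0, -2.4, 0], [0.005, 0.0075, 0, 0, 0, -3.2, 0], [0.0065, 0.0095, 0, 0, 0, -4, 0], [0.008, 0.0115, 0, 0, 0, -5, 0], [0.0095, 0.0135, 0, 0, 0, -6, 0], [0.011, 0.015, 0, 0, 0, -7, 0], [0.011, 0.015, 0, 0, 0, -7, 0], [0.011, 0.015, 0, 0, 0, -7, 0]])

```text
time: 12.45
ee_pos: [0.466, 0.142, 0.0592]
ee_rot: [3.138, 0.001, -0.886]
ft_force: [-7.0, -4.3, 5.3]
grip_width: -0.0001
grip_force: 4.2
```

```bash
python3 w.py w5.png; python3 p.py .0145 139,0  139,5 139,10 139,15
```

```text
0.03 0.055 42 [0.566  0.0654] ang 140.4
0.07 0.11 37 [0.5401 0.0909] ang 138.1
now [0.466  0.142  0.0592] -50.7
139,0 TCP [0.4564 0.1255] shift [-0.0096 -0.0165] turn 9.7
139,5 TCP [0.461  0.1338] shift [-0.005  -0.0082] turn 4.7
139,10 TCP [0.4663 0.1417] shift [ 0.0002 -0.0003] turn -0.3
139,15 TCP [0.4722 0.149 ] shift [0.0062 0.007 ] turn -5.3
```

Call:
drive_tool(plan=[[-0.01, -0.008, 0, 0, 0, 0, 0], [-0.03, -0.024, 0, 0, 0, 0, 0], [-0.04, -0.032, 0.03, 0, 0, 0, 0], [-0.04, -0.032, 0.07, 0, 0, 0, 0], [-0.04, -0.045, 0.11, 0, 0, 0, 0], [-0.04, -0.09, 0.12, 0, 0, 0, 0], [-0.04, -0.13, 0.12, 0, 0, 0, 0], [-0.04, -0.17, 0.12, 0, 0, 0, 0], [-0.04, -0.21, 0.12, 0, 0, 0, 0], [-0.04, -0.21, 0.12, 0, 0, 0, 0]])

```text
time: 13.5
ee_pos: [0.4271, -0.0711, 0.1794]
ee_rot: [3.141, -0.001, -0.891]
ft_force: [0.9, 0.3, 0.3]
grip_width: -0.0001
grip_force: 0.0
```

```bash
cat > b.py <<'E'
from h import *
import sys
o=np.array([.599,.038])
for n in("top","scene"):
    d=snap(n);P=depth(d);z=P[...,2];g=d["pixels"].max(2)
    m=(z>.07)&(z<.112)&(g<50)&(P[...,0]<.54)&(P[...,0]>.4)&(P[...,1]>.09)&(P[...,1]<.26)
    k,l,st,ce=cv2.connectedComponentsWithStats(m.astype(np.uint8));i=1+st[1:,4].argmax()
    # cast the grip's mask pixels on the level of its visible top, fit a line
    v,u=np.nonzero(l==i);q=plane(d,np.c_[u,v],.09)[:,:2].astype(np.float32)
    vx,vy,x0,y0=cv2.fitLine(q,cv2.DIST_L2,0,.01,.01).ravel();a=np.degrees(np.arctan2(vy,vx))%180
    # intersection with the knuckle circle round the bolt, r=60 mm
    c=np.array([x0,y0]);e=np.array([vx,vy]);B=(c-o)@e;D=(c-o)@(c-o)-.06**2;t=[-B-np.sqrt(B*B-D),-B+np.sqrt(B*B-D)]
    K=[c+s*e for s in t]
    hd=[np.degrees(np.arctan2(*(x-o)[::-1])).round(1) for x in K]
    r=cv2.minAreaRect(q*1000)
    print(n,len(q),"centre",c,"handle ang",a,"rect",r[1],"head cand",hd)
    m2=(z>.08)&(z<.112)&(g>60)
    rr=np.hypot(*(P[...,:2]-o).transpose(2,0,1));m2&=(rr>.03)&(rr<.055)&(P[...,0]<.6)&(P[...,1]>.04)
    cc=P[m2].mean(0)[:2];print(" head ang by depth",np.degrees(np.arctan2(*(cc-o)[::-1])))
    save(d,sys.argv[1]+n+".png")
    if n=="top": cv2.imwrite("pics/%sc.png"%sys.argv[1],cv2.convertScaleAbs(cv2.resize(d["pixels"][165:285,195:345],(750,600),interpolation=2)[:,:,::-1],alpha=1.8))
E
python3 b.py b1
```

```text
top 342 centre [0.48615474 0.16055742] handle ang 128.38712 rect (26.753437042236328, 111.35369110107422) head cand [np.float64(140.3), np.float64(-63.5)]
 head ang by depth 140.7368949881282
scene 199 centre [0.48540068 0.15814556] handle ang 128.62341 rect (23.681245803833008, 114.07009887695312) head cand [np.float64(141.9), np.float64(-64.6)]
 head ang by depth 142.6677217393024
```

View pics/b1c.png

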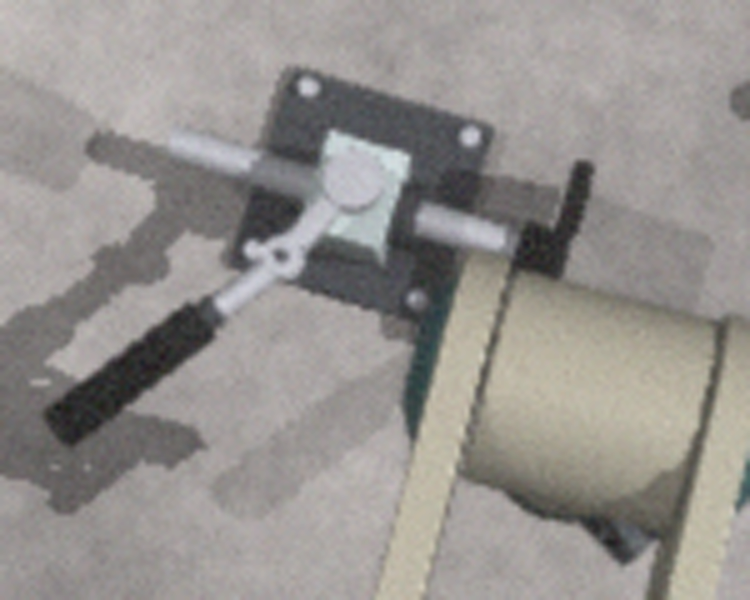

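The crop shows the bolt at (352,178), the knuckle at (283,257) and the grip's end at (65,425). The handle is bent by about 11°. I'll go back the same way and add about 4°.

Call:
drive_tool(plan=[[0, 0.04, 0, 0, 0, 0, 0], [0, 0.08, 0, 0, 0, 0, 0], [0, 0.12, 0, 0, 0, 0, 0], [0, 0.155, 0, 0, 0, 0, 0], [0, 0.178, -0.03, 0, 0, 0, 0], [0, 0.178, -0.07, 0, 0, 0, 0], [0, 0.178, -0.11, 0, 0, 0, 0], [0, 0.178, -0.12, 0, 0, 0, 0], [0.015, 0.19, -0.12, 0, 0, -1, 0], [0.03, 0.202, -0.12, 0, 0, -2, 0]])

```text
time: 14.6
ee_pos: [0.4578, 0.1355, 0.0604]
ee_rot: [-3.141, -0.0, -0.921]
ft_force: [0.2, -0.8, 0.3]
grip_width: 0.0001
grip_force: 0.0
```

Call:
drive_tool(plan=[[0.004, 0.003, 0, 0, 0, -0.5, 0], [0.007, 0.006, 0, 0, 0, -1, 0], [0.01, 0.008, 0, 0, 0, -1, 0], [0.0115, 0.0095, 0, 0, 0, -1.5, 0], [0.013, 0.011, 0, 0, 0, -2, 0], [0.0145, 0.0128, 0, 0, 0, -2, 0], [0.0155, 0.0142, 0, 0, 0, -2, 0], [0.0155, 0.0142, 0, 0, 0, -2, 0], [0.0155, 0.0142, 0, 0, 0, -2, 0], [0.0155, 0.0142, 0, 0, 0, -2, 0]])

```text
time: 15.6
ee_pos: [0.4716, 0.1473, 0.0595]
ee_rot: [3.138, -0.0, -0.956]
ft_force: [-5.5, -5.0, 4.7]
grip_width: -0.0001
grip_force: 4.0
```

Call:
drive_tool(plan=[[-0.01, -0.007, 0, 0, 0, 0, 0], [-0.03, -0.02, 0, 0, 0, 0, 0], [-0.045, -0.03, 0.03, 0, 0, 0, 0], [-0.045, -0.035, 0.07, 0, 0, 0, 0], [-0.045, -0.045, 0.11, 0, 0, 0, 0], [-0.045, -0.09, 0.12, 0, 0, 0, 0], [-0.045, -0.13, 0.12, 0, 0, 0, 0], [-0.045, -0.17, 0.12, 0, 0, 0, 0], [-0.045, -0.21, 0.12, 0, 0, 0, 0], [-0.045, -0.21, 0.12, 0, 0, 0, 0]])

```text
time: 16.6
ee_pos: [0.4271, -0.0652, 0.1797]
ee_rot: [3.141, -0.001, -0.96]
ft_force: [-0.2, 0.5, -0.1]
grip_width: -0.0001
grip_force: 0.0
```

```bash
python3 b.py b2
```

```text
top 338 centre [0.4921548  0.16566838] handle ang 124.26607 rect (26.044307708740234, 110.63601684570312) head cand [np.float64(140.1), np.float64(-71.6)]
 head ang by depth 140.51994226743093
scene 193 centre [0.49184304 0.16316898] handle ang 123.88272 rect (25.956884384155273, 110.03016662597656) head cand [np.float64(142.5), np.float64(-74.8)]
 head ang by depth 143.29109472915704
```

View pics/b2scene.png

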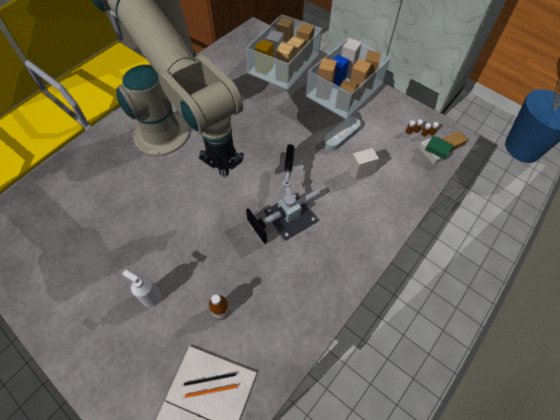

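The picture shows the handle bent at (289,160), the footrest home at (258,225), and the bottles, carton and tin where they were. The bend is about 15°, so I'm handing in.

```bash
python3 -c "
from bench import close_job
print(close_job())"
```

```text
the job is handed in; nothing more can be done
None
```

The job is handed in: the footrest is home with its collar against the clamp block, the bolt is tight and the wrench handle is bent about 15° (camera estimate), and the medicines and tin look unmoved in the final picture.

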